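# Close down the grinder bench: isolate, put the setting blocks away, lock the rack

### The arm

A 7-joint arm with a two-finger parallel gripper is mounted at the origin on the work surface. World frame = base frame: x ahead of the robot, y to its left, z up, the work surface at z = 0. Lengths are in m, angles in rad, forces in N, time in s.
With the tool pointing down it reaches from about 0.425 to 0.875 m from the base axis. Payload 8.4 kg.
Tool frame: the origin (TCP) lies at the very end of the fingers, on their centre line; the grasp point (between the pads) lies 19 mm behind it (tcp_to_grasp is the distance from the TCP to the grasp point, in m); z points along the fingers, y is the line along which they close (so a half turn about z gives the same grasp; the last joint's range is limited). The gripper opens to 85 mm and grips with 20 to 120 N. Pads are 22 mm wide; open, the fingers measure 114 mm over their backs; the gripper's body (76 mm by 85 mm) begins 54 mm behind the grasp point. The pads swing forward as they close: fully open they stand 13 mm farther back than shut.
Start: joints at [1.009, 0.333, 0.04, 1.465, -0.013, 1.343, -0.059], TCP at [0.29, -0.582, 0.201] pointing down, gripper open.
Joint ranges: [-2.58, 2.58], [-0.38, 2.09], [-1.3, 1.39], [0.25, 2.4], [-1.5, 4.64], [0.08, 2.09], [-2.65, 2.65]. Speed limits (rad/s): [2.22, 2.22, 2.79, 2.79, 3.14, 3.14, 3.14].

### API

Orientations are given as a unit quaternion [x, y, z, w].
In Python, from workcell import * gives the robot as it stands. Calls block until the motion is done:
- goto(position, orientation): joint-space move of the TCP to a pose.
- move_straight(position, frame=None, vel=0.15, guard=None): straight line of the TCP; frame=None keeps the orientation; vel is the mean speed in m/s. With guard (N) it stops when the force on the tool has changed by that much, and returns True; else False.
- move_j(angles): joint-space move.
- gripper_to(opening, grasp_force=None): finger opening in m; grasp_force is the grip in N (None keeps the last); returns when the fingers have stopped.
- wait(seconds).
- inverse_kinematics(position, orientation): joint angles nearest the present ones, or None.
- capture(name): name is "scene" or "top" or "wrist"; returns a dict with "img" (384x512x3 uint8, blue, green, red), "camera_matrix" (3x3 intrinsics, pixels), "eye" and "attitude" of the camera in the world; the wrist camera has in their place "tool_from_camera" (4x4, takes a point from camera to tool coordinates, whose origin is the TCP and whose axes are the flange's). Camera axes: x right, y down, z forward; pixel columns grow to the right and rows downward; lengths in m; the calibration is good to about 2 mm. A picture is of the moment at which its call begins: read the wrist's pose just before it. There is no depth.
A pose or a line that the arm cannot do raises IKError and nothing moves.
- close_job(): hands the job in; it is judged then, once.
Trained networks look in the newest picture that a camera, given by its name, has taken for a name from the list of things; names that differ only in an ending like _2 or _b are one class to them, and where a whole thing is asked for, a point or a joint stands for the part that bears it (a point fixed in the world has none). Each returns a list of dicts, best first, with "score" (0 to 1); they miss things now and then, are a little off and sometimes report something else, mostly with a low value. They report only what shows in the picture. A call takes as long as a camera call. They do not tell look-alikes from the thing itself.
- outline_of(thing, camera): "region" (384x512 bool, what is visible of it) and "bbox" ([left, top, right, bottom] in pixels, round what is visible of it).
- spot_point(thing, camera): "uv" ([column, row] in pixels: a listed point, or the origin of a listed thing).
Readings, each from a call of its own:
- read_time_s(): time.
- read_qpos(): joint angles.
- read_dq(): joint speeds.
- read_tau(): joint torques, N m.
- read_position(): TCP position.
- read_eef_rot(): TCP orientation.
- read_contact_force(): force on the tool from outside, world axes, zero at the start.
- read_ft_torque(): the same for the moment, N m.
- read_width(): finger opening in m.
- read_grip_force(): force on a finger pad.
Only numpy, scipy, OpenCV 4.12 (cv2) and the standard library are available. Lean on these libraries where they do the work, as an engineer would, in place of code of your own. Each camera call takes 0.05 s, during which the arm holds its last target. There are 200 camera calls.

### The job

Close down the grinding bench: first push the isolator handle fully over from on to off, then slide the storage rack's keeper fully to its unlocked stop and put every steel setting part lying on the bench into its own bay, the one whose label shows its outline. When all of them lie in their bays, slide the keeper fully back to its locked stop; leave the grease tin, the tape and the wrench alone.

Things in the scene. Friction and masses are not known exactly. Their poses are not given: they have to be found in the camera images.
- isolator (a joint): Switch handle of the bench grinder's isolator, hinged along the box's y axis, in rad: 0 = on (handle leaning 0.6 rad to the box's -x side), 1.2 = off (leaning 0.6 rad to its +x side, against the end stop). Starts between 0 and 0.12. A stiff friction hinge (about 3 N at the tip), it stays where it is left.
- isolator_tip (a point): Centre of the black cross-grip at the handle's end: a cylinder 20 mm in diameter, 36 mm long along the box's y, on a 12 mm steel rod. It lies 75 mm from the hinge axis; the hinge axis passes 52 mm above the box's origin.
- isolator_base: Grey isolator box standing fixed on the bench, right of the middle, 100 x 80 x 50 mm (x, y, z). Origin: centre of its underside. Its +x (off) side points to the right, about to world -y (yaw -1.87 to -1.27).
- rack: Fixed dark steel storage rack with five bays side by side along its y axis. Origin: centre of its underside, z up, -x faces the robot. Base plate (x = -79 to +73 mm) 152 x 358 x 6 mm. Two end posts 58 mm high (y = +-173 mm, x = +36 to +52 mm) on its far, +x side carry the keeper bar; the bays are open in front and above.
- keeper (a joint): Keeper bar of the rack, sliding along the rack's +y, in m: 0 = locked (tabs over the bays' middles), 0.033 = unlocked end stop (tabs over the walls between bays). Starts at 0 to 0.005; friction about 4 N, stays where left. Bar 330 mm long at rack x = +36 to +52 mm; five 12 mm wide tabs reach back to rack x = +6 mm; all 60 to 65 mm above the bench, above the parts.
- keeper_grip (a point): Top centre of the keeper's black grip, an upright block 22 x 18 x 26 mm (rack x, y, z) at the middle of the bar, on a 5 mm thick lug behind it at rack x = +60 mm; top 91 mm above the bench, free on all sides above 65 mm.
- vee: A steel V-block: 40 (x) x 32 (y) x 38 mm (z), with a V groove 24 mm wide and 12 mm deep in its top, running along y. 0.2 to 0.4 kg. Origin: centre of its bounding box (half its height above its foot); z is up as found, standing on the bench. May be absent.
- step: A steel step block: a staircase of three steps, 40 (x) x 30 (y) x 38 mm (z); heights 14, 26 and 38 mm above its foot, the low step at +x, each about 13 mm deep; the tallest step spans x = -20 to -6 mm. 0.2 to 0.4 kg. Origin: centre of its bounding box (half its height above its foot); z is up as found, standing on the bench. May be absent.
- tee: A steel T-nut, an upside-down T: foot 40 (x) x 28 (y) x 18 mm (z), with a stem 18 mm wide in x, 28 mm in y, 22 mm high on it; 40 mm high in all. 0.2 to 0.4 kg. Origin: centre of its bounding box (half its height above its foot); z is up as found, standing on the bench. May be absent.
- hex: A steel hexagonal coupling nut standing on end: 36 mm across flats, 41.6 mm across corners, 38 mm high; corners on its +-x, flats facing +-y. A dark round bore mark on top. 0.2 to 0.4 kg. Origin: centre of its bounding box (half its height above its foot); z is up as found, standing on the bench. May be absent.
- round: A steel round stepped rest button: foot 40 mm in diameter and 16 mm high, with a 28 mm diameter hub 24 mm high on it; 40 mm high in all. 0.2 to 0.4 kg. Origin: centre of its bounding box (half its height above its foot); z is up as found, standing on the bench. May be absent.
- bay_vee: The vee part's own bay: open grey tray on the rack, inside 64 (x) x 56 mm (y), floor 3 mm and wall rim 12 mm above its origin; origin: centre of the tray's underside, 6 mm above the bench, axes as the rack's. On a 36 mm flange at its -x side (3 mm high) a white label with the outline of a block with a V notch. The bays' order along the rack changes (66 mm apart).
- bay_step: The step part's own bay: open grey tray on the rack, inside 64 (x) x 56 mm (y), floor 3 mm and wall rim 12 mm above its origin; origin: centre of the tray's underside, 6 mm above the bench, axes as the rack's. On a 36 mm flange at its -x side (3 mm high) a white label with the outline of a three-step staircase. The bays' order along the rack changes (66 mm apart).
- bay_tee: The tee part's own bay: open grey tray on the rack, inside 64 (x) x 56 mm (y), floor 3 mm and wall rim 12 mm above its origin; origin: centre of the tray's underside, 6 mm above the bench, axes as the rack's. On a 36 mm flange at its -x side (3 mm high) a white label with the outline of an upside-down T. The bays' order along the rack changes (66 mm apart).
- bay_hex: The hex part's own bay: open grey tray on the rack, inside 64 (x) x 56 mm (y), floor 3 mm and wall rim 12 mm above its origin; origin: centre of the tray's underside, 6 mm above the bench, axes as the rack's. On a 36 mm flange at its -x side (3 mm high) a white label with the outline of a solid hexagon. The bays' order along the rack changes (66 mm apart).
- bay_round: The round part's own bay: open grey tray on the rack, inside 64 (x) x 56 mm (y), floor 3 mm and wall rim 12 mm above its origin; origin: centre of the tray's underside, 6 mm above the bench, axes as the rack's. On a 36 mm flange at its -x side (3 mm high) a white label with the outline of a disc with a ring round it. The bays' order along the rack changes (66 mm apart).
- grease_tin: Bystander: closed tin of grease, 70 mm in diameter, 65 mm high, standing at the back of the bench. Leave alone.
- tape_roll: Bystander: roll of tape, 100 mm in diameter, 25 mm high, lying at the back. Leave alone.
- wrench: Bystander: open wrench lying in front of the rack, near the robot. Leave alone.
Mind the look-alikes: they are no part of the job. Leave any pink look-alike of the step alone.

How it is judged:
On the way, in this order (a step that is already met when the one before it is completed fails the run):
1. the isolator handle is fully off (value of joint isolator above 1.1 rad), for 0.2 s.
2. the keeper is at its unlocked stop (value of joint keeper above 0.029 m), for 0.2 s.
3. every part present lies in its own bay, with the keeper still unlocked (x of vee in the frame of bay_vee between -0.028 and 0.028 m and y of vee in the frame of bay_vee between -0.024 and 0.024 m and z of vee in the frame of bay_vee between 0 and 0.032 m and linear speed of each of vee, step, tee, hex, round below 0.03 m/s and x of step in the frame of bay_step between -0.028 and 0.028 m and y of step in the frame of bay_step between -0.024 and 0.024 m and z of step in the frame of bay_step between 0 and 0.032 m and x of tee in the frame of bay_tee between -0.028 and 0.028 m and y of tee in the frame of bay_tee between -0.024 and 0.024 m and z of tee in the frame of bay_tee between 0 and 0.032 m and x of hex in the frame of bay_hex between -0.028 and 0.028 m and y of hex in the frame of bay_hex between -0.024 and 0.024 m and z of hex in the frame of bay_hex between 0 and 0.032 m and x of round in the frame of bay_round between -0.028 and 0.028 m and y of round in the frame of bay_round between -0.024 and 0.024 m and z of round in the frame of bay_round between 0 and 0.032 m and value of joint keeper above 0.025 m), for 0.2 s.
4. the keeper is back at its locked stop (value of joint keeper below 0.004 m), for 0.2 s.
At the end, for the whole second after the job is handed in: Isolator handle off (joint above 1.1 rad), keeper locked (within 4 mm of its stop), and every part present at rest inside its own bay (its centre within 28 mm along x and 24 mm along y of the bay's middle and less than 32 mm above the bay's underside; any way up) (x of vee in the frame of bay_vee between -0.028 and 0.028 m and y of vee in the frame of bay_vee between -0.024 and 0.024 m and z of vee in the frame of bay_vee between 0 and 0.032 m and linear speed of each of vee, step, tee, hex, round below 0.03 m/s and x of step in the frame of bay_step between -0.028 and 0.028 m and y of step in the frame of bay_step between -0.024 and 0.024 m and z of step in the frame of bay_step between 0 and 0.032 m and x of tee in the frame of bay_tee between -0.028 and 0.028 m and y of tee in the frame of bay_tee between -0.024 and 0.024 m and z of tee in the frame of bay_tee between 0 and 0.032 m and x of hex in the frame of bay_hex between -0.028 and 0.028 m and y of hex in the frame of bay_hex between -0.024 and 0.024 m and z of hex in the frame of bay_hex between 0 and 0.032 m and x of round in the frame of bay_round between -0.028 and 0.028 m and y of round in the frame of bay_round between -0.024 and 0.024 m and z of round in the frame of bay_round between 0 and 0.032 m and value of joint isolator above 1.1 rad and value of joint keeper below 0.004 m); the robot touches nothing.
It fails at once if the grease tin, the tape roll or the wrench is moved by more than 3 cm (distance of any of grease_tin, tape_roll, wrench from where it was at the start of the episode above 0.03 m).
Of vee, step, tee, hex, round only 4 to 5 are there at a start; the rules pass over those that are not, and their reading is None.
At some moment in a run one of vee, step, tee, hex, round may be knocked a few centimetres aside while the robot is not near it.
Once in a run the grip may slacken for a moment while it holds something.
It also fails if it takes over 208 s, if anything falls off the work surface, if the arm or the gripper's body presses on something with over 40 N, if the wrist force passes 120 N, or if a joint passes its speed limit or range.

## Working session

There is one attempt and no reset: what is moved stays moved. The work goes in short steps, each a Python script; the robot and the scene stay as the last script left them, time stands still between calls to the robot, and variables do not carry over. Pictures are saved under pics/ and viewed, at most 14 in all, crops included, and the job is handed in when it is done.

```bash
ls; mkdir -p pics; cat > h.py <<'E'
from workcell import *
import numpy as np, cv2
from scipy.spatial.transform import Rotation as R
THINGS=["isolator_base","isolator_tip","rack","keeper_grip","vee","step","tee","hex","round","bay_vee","bay_step","bay_tee","bay_hex","bay_round","grease_tin","tape_roll","wrench"]
def cam(name):
    """capture -> dict with img, K, eye, Rm(world from cam)"""
    if name=="wrist":
        p=np.array(read_position());q=np.array(read_eef_rot())
    c=capture(name);K=np.array(c["camera_matrix"])
    if name=="wrist":
        T=np.array(c["tool_from_camera"]);Rt=R.from_quat(q).as_matrix()
        eye=p+Rt@T[:3,3];Rm=Rt@T[:3,:3]
    else:
        eye=np.array(c["eye"]);A=np.array(c["attitude"]);Rm=A if A.shape==(3,3) else R.from_quat(A).as_matrix()
    return dict(img=c["img"],K=K,eye=eye,R=Rm)
def ray(c,uv):
    d=c["R"]@np.linalg.solve(c["K"],[uv[0],uv[1],1.]);return d/np.linalg.norm(d)
def atz(c,uv,z):
    d=ray(c,uv);return c["eye"]+d*(z-c["eye"][2])/d[2]
def proj(c,P):
    v=c["K"]@(c["R"].T@(np.asarray(P)-c["eye"]));return v[:2]/v[2]
def tri(obs):
    A=np.zeros((3,3));b=np.zeros(3)
    for c,uv in obs:
        d=ray(c,uv);M=np.eye(3)-np.outer(d,d);A+=M;b+=M@c["eye"]
    X=np.linalg.solve(A,b)
    return X,max(np.linalg.norm(proj(c,X)-uv) for c,uv in obs)
def down(yaw): # tool z down, tool y (closing line) at angle yaw+90deg from world x
    return (R.from_euler('z',yaw)*R.from_quat([1,0,0,0])).as_quat()
E
cat > a.py <<'E'
from h import *
print(read_position(),read_eef_rot(),read_time_s())
C={n:cam(n) for n in("scene","top")}
for n,c in C.items():
    cv2.imwrite(f"pics/{n}0.png",cv2.resize(c["img"],(800,600),interpolation=cv2.INTER_CUBIC)); print(n,c["eye"],c["R"][:,2])
for t in THINGS:
    o={n:spot_point(t,n)[:3] for n in C}
    for n in C: print(t,n,[(np.round(r["uv"],1).tolist(),round(r["score"],2)) for r in o[n]])
    if all(o.values()):
        X,e=tri([(C[n],o[n][0]["uv"]) for n in C]); print("   ",X.round(4),round(e,2))
E
python3 a.py
```

```text
pics
[ 0.2899422  -0.58115973  0.20021687] [ 9.73347790e-01  2.29332477e-01 -2.31056795e-04 -8.00276521e-04] 0.0
scene [1.26419821 0.07763511 0.7142543 ] [-0.75074667 -0.06712124 -0.65717135]
top [0.47193495 0.03310103 1.37566637] [ 0.09465495 -0.02727485 -0.99513643]
isolator_base scene [([127.1, 187.3], 0.85), ([235.1, 301.9], 0.64)]
isolator_base top [([370.7, 246.0], 0.79), ([142.3, 208.8], 0.53)]
    [ 0.4456 -0.3446 -0.003 ] 0.09
isolator_tip scene [([136.0, 151.0], 0.74), ([254.1, 186.9], 0.68)]
isolator_tip top []
rack scene [([347.3, 228.6], 0.59)]
rack top [([171.0, 201.8], 0.72), ([214.5, 186.2], 0.71), ([166.5, 202.7], 0.38)]
    [0.5635 0.2348 0.0043] 1.27
keeper_grip scene [([362.8, 221.1], 0.74), ([234.8, 304.7], 0.2)]
keeper_grip top [([157.3, 177.7], 0.89), ([318.3, 199.5], 0.73)]
    [0.6217 0.2561 0.0893] 1.02
vee scene [([228.6, 233.9], 0.67)]
vee top [([215.8, 188.5], 0.62), ([266.1, 186.9], 0.53)]
    [0.6158 0.0319 0.0369] 31.91
step scene [([237.2, 204.0], 0.76), ([269.8, 169.7], 0.73), ([252.5, 187.1], 0.56)]
step top [([232.5, 274.1], 0.72), ([147.0, 210.2],
[... 735 characters left out ...]
0.3)]
    [0.5844 0.1832 0.0032] 0.84
bay_hex scene [([300.7, 239.4], 0.89)]
bay_hex top [([216.4, 185.9], 0.6)]
    [0.611  0.1145 0.008 ] 4.94
bay_round scene [([373.6, 222.2], 0.79), ([162.1, 291.3], 0.49)]
bay_round top [([147.9, 208.2], 0.89)]
    [0.5438 0.2984 0.0113] 1.25
grease_tin scene [([159.3, 289.3], 0.87)]
grease_tin top [([309.7, 134.5], 0.76), ([249.3, 247.1], 0.72)]
    [ 7.683e-01 -1.677e-01 -1.000e-04] 0.8
tape_roll scene [([236.0, 305.7], 0.82)]
tape_roll top [([256.0, 124.8], 0.97)]
    [ 0.7937 -0.0063 -0.0023] 1.0
wrench scene [([349.8, 189.6], 0.64), ([108.2, 221.4], 0.38), ([128.2, 185.9], 0.19)]
wrench top [([162.4, 256.2], 0.74)]
    [ 0.4086  0.2555 -0.0031] 1.18
```

View pics/scene0.png

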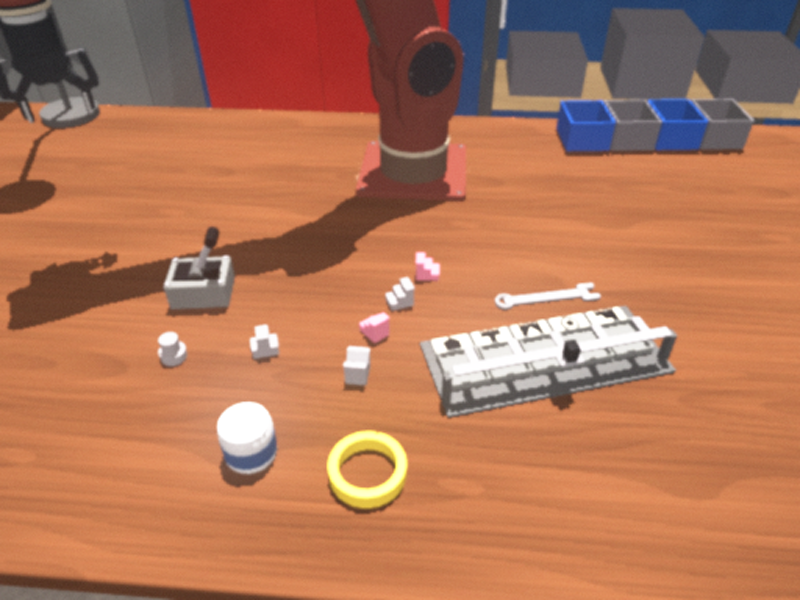

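View pics/top0.png

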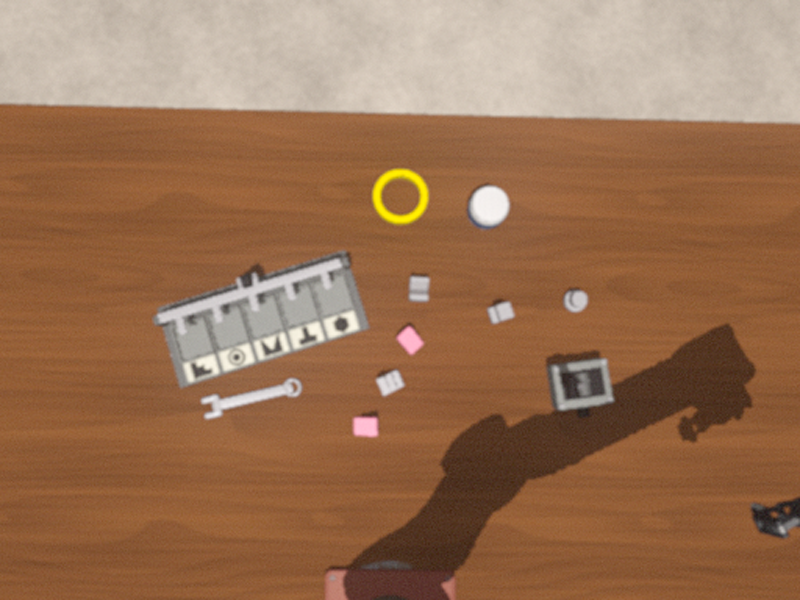

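Scene view: steel step (400,295), vee (357,366), tee (264,342), round (171,349). Pink look-alikes are at (427,266) and (376,327), there is no hex, and the handle at (211,237) leans towards +y (on).
Top view: labels from left to right are step, round, vee, tee, hex.

Next I take wrist views over the isolator, the parts and the rack.

```bash
cat >> h.py <<'E'
def box(x0,x1,y0,y1,z0,z1): return np.array([[x,y,z] for x in(x0,x1) for y in(y0,y1) for z in(z0,z1)])/1000.
def cyl(r,z0,z1,n=24):
    a=np.arange(n)*2*np.pi/n
    return np.array([[r*np.cos(t),r*np.sin(t),z] for t in a for z in(z0,z1)])/1000.
MODEL=dict(vee=[box(-20,20,-16,16,0,26),box(-20,-12,-16,16,0,38),box(12,20,-16,16,0,38)],
 step=[box(-20,-6.7,-15,15,0,38),box(-20,6.7,-15,15,0,26),box(-20,20,-15,15,0,14)],
 tee=[box(-20,20,-14,14,0,18),box(-9,9,-14,14,18,40)],
 hex=[cyl(20.8,0,38,6)], round=[cyl(20,0,16),cyl(14,0,40)],
 isolator_base=[box(-50,50,-40,40,0,50)])
def sil(c,m,pose,z0=0.):
    img=np.zeros((384*2,512*2),np.uint8);Rz=R.from_euler('z',pose[2]).as_matrix()
    for b in m:
        P=b@Rz.T+[pose[0],pose[1],z0]
        q=np.array([proj(c,p) for p in P])*2
        cv2.fillConvexPoly(img,cv2.convexHull(np.round(q).astype(np.int32)),255)
    return cv2.resize(img,(512,384),interpolation=cv2.INTER_AREA)/255.
def fit(name,obs,xy,z0=0.,yaws=None):
    """pose (x,y,yaw) whose projected model best overlaps the masks; obs=[(cam,mask)]"""
    from scipy.optimize import minimize
    def cost(p):
        s=0
        for c,m in obs:
            a=sil(c,MODEL[name],p,z0);s+=1-np.minimum(a,m).sum()/np.maximum(a,m).sum()
        return s/len(obs)
    if yaws is None: yaws=[0.] if name=="round" else np.arange(0,2*np.pi,np.pi/6)
    best=[]
    for y in yaws: best.append((cost([*xy,y]),y))
    out=[]
    for _,y in sorted(best)[:3]:
        r=minimize(cost,[*xy,y],method="Nelder-Mead",options=dict(initial_simplex=[[xy[0],xy[1],y],[xy[0]+.008,xy[1],y],[xy[0],xy[1]+.008,y],[xy[0],xy[1],y+.25]],maxfev=90))
        out.append((r.fun,r.x))
    return min(out,key=lambda t:t[0])
def mask(name,camname,c,near=None,z=0.02,tol=.08):
    """best outline detection, not pink, near expected xy"""
    for r in outline_of(name,camname):
        m=np.asarray(r["region"])
        if m.sum()<40: continue
        b,g,rd=c["img"][m].astype(float).mean(0)
        if rd-g>35: continue
        vs,us=np.nonzero(m);p=atz(c,(us.mean(),vs.mean()),z)
        if near is not None and np.hypot(*(p[:2]-near))>tol: continue
        if us.min()<2 or vs.min()<2 or us.max()>509 or vs.max()>381: continue
        return m,p,r["score"]
    return None
def go(p,yaw):
    for k in (0,np.pi,-np.pi):
        try: goto(list(p),down(yaw+k).tolist()); return yaw+k
        except IKError: pass
    raise IKError(str(p))
E
cat > b.py <<'E'
from h import *
views=[((.50,-.30,.33),.46),((.54,-.16,.33),.46),((.52,-.02,.33),.31),((.52,.16,.35),.31),((.58,.27,.35),.31)]
near=dict(isolator_base=(.4456,-.3446),tee=(.579,-.198),round=(.593,-.337),vee=(.62,.0),step=(.47,.03))
O={};P={};RB=[]
for i,(p,y) in enumerate(views):
    try: go(p,y)
    except IKError: print("IK",i); continue
    c=cam("wrist");cv2.imwrite(f"pics/w{i}.png",c["img"])
    print(i,read_time_s(),"centre",atz(c,(256,192),0).round(3),"corner",atz(c,(0,0),0).round(3),atz(c,(511,383),0).round(3))
    for n in near:
        if not (-20<proj(c,[*near[n],.02])[0]<532 and -20<proj(c,[*near[n],.02])[1]<404): continue
        m=mask(n,"wrist",c,near[n])
        if m: O.setdefault(n,[]).append((c,m[0].astype(float)));P[n]=m[1];print("  ",n,m[1].round(3),round(m[2],2))
    for n in("isolator_tip","keeper_grip","bay_step","bay_round","bay_vee","bay_tee","bay_hex"):
        if i<3 and n!="isolator_tip" or i>=3 and n=="isolator_tip": continue
        for r in spot_point(n,"wrist")[:1]:
            print("  ",n,np.round(r["uv"],1),round(r["score"],2),atz(c,r["uv"],.006).round(3)); RB.append((n,c,np.array(r["uv"])))
for n in O:
    print(n,len(O[n]),fit(n,O[n],P[n][:2]))
import pickle;pickle.dump((RB,O),open("b.pkl","wb"))
tw=lambda n:[(c,u) for k,c,u in RB if k==n]
for n in("isolator_tip","keeper_grip","bay_step","bay_round","bay_vee","bay_tee","bay_hex"):
    if len(tw(n))>1: print(n,tri(tw(n)))
s=[cv2.imread(f"pics/w{i}.png") for i in range(5)]
s=[cv2.resize(a,(400,300)) if a is not None else np.zeros((300,400,3),np.uint8) for a in s]
cv2.imwrite("pics/wm.png",np.vstack([np.hstack([s[0],s[2]]),np.hstack([s[3],s[4]])]))
E
python3 b.py
```

```text
0 3.25 centre [ 0.441 -0.342  0.   ] corner [0.542 0.152 0.   ] [ 0.297 -1.056  0.   ]
   isolator_base [ 0.445 -0.338  0.02 ] 0.64
   tee [ 0.577 -0.196  0.02 ] 0.77
   round [ 0.601 -0.333  0.02 ] 0.78
   step [0.446 0.007 0.02 ] 0.8
   isolator_tip [230.4 197.7] 0.55 [ 0.412 -0.304  0.006]
1 4.2333 centre [ 0.483 -0.2    0.   ] corner [0.582 0.294 0.   ] [ 0.34  -0.917  0.   ]
   isolator_base [ 0.443 -0.336  0.02 ] 0.65
   tee [ 0.577 -0.196  0.02 ] 0.78
   round [ 0.601 -0.33   0.02 ] 0.78
   vee [ 0.617 -0.044  0.02 ] 0.59
   step [ 0.524 -0.029  0.02 ] 0.91
   isolator_tip [301.3 259.2] 0.71 [ 0.402 -0.339  0.006]
2 5.2083 centre [ 0.457 -0.052  0.   ] corner [0.629 0.423 0.   ] [ 0.209 -0.739  0.   ]
   isolator_base [ 0.448 -0.345  0.02 ] 0.78
   tee [ 0.576 -0.193  0.02 ] 0.71
   round [ 0.601 -0.331  0.02 ] 0.98
   vee [ 0.617 -0.044  0.02 ] 0.95
   step [0.446 0.007 0.02 ] 0.6
   isolator_tip [408.3 266.1] 0.61 [ 0.407 -0.382  0.006]
3 6.3083 centre [0.452 0.126 0.   ] corner [0.632 0.619 0.   ] [ 0.194 -0.588  0.   ]
   tee [ 0.576 -0.191  0.02 ] 0.84
   vee [ 0.617 -0.0
[... 1192 characters left out ...]
.float64(0.07385546493515507), array([ 0.61554548, -0.04449331,  3.1081573 ]))
isolator_tip (array([ 0.4457614 , -0.29601226,  0.11572866]), np.float64(1.6774217690769395))
keeper_grip (array([0.61943471, 0.26223891, 0.10243483]), np.float64(0.16911606846637459))
bay_step (array([0.52669157, 0.35966102, 0.01384027]), np.float64(0.15441797652424108))
bay_round (array([0.5419379 , 0.30131619, 0.00126971]), np.float64(0.739925010580653))
bay_vee (array([0.56004488, 0.23881897, 0.01132605]), np.float64(0.7918120508190373))
bay_tee (array([ 0.58066801,  0.18035434, -0.0049207 ]), np.float64(0.8750813988460302))
bay_hex (array([0.60209275, 0.118636  , 0.02342243]), np.float64(0.23321347474423845))
```

View pics/wm.png

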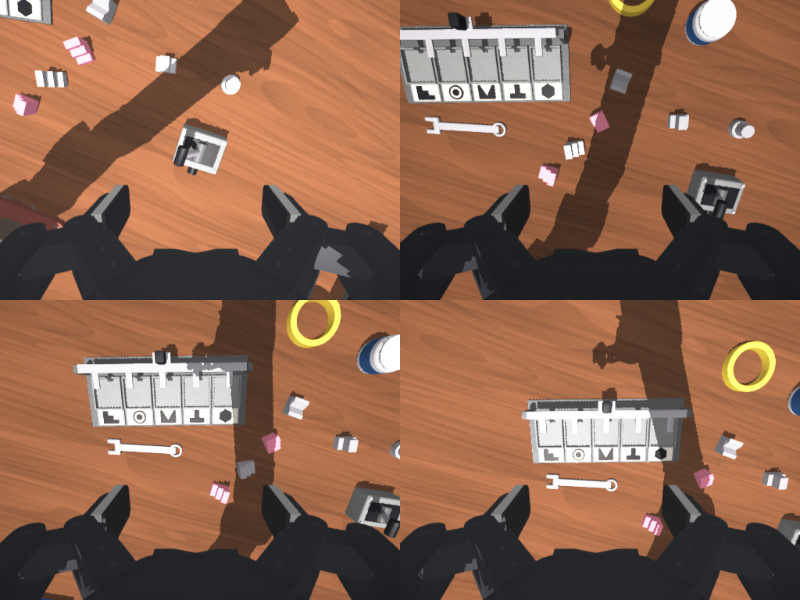

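The wrist mosaic and fits agree with the text. The handle tip height is 0.116 (0.114 expected), the grip top is 0.10 (0.091 expected), and the rack yaw is about 0.30. I'll push the isolator now.

```bash
cat > c.py <<'E'
from h import *
import pickle
from scipy.optimize import least_squares
RB,_=pickle.load(open("b.pkl","rb"))
off=dict(bay_step=132,bay_round=66,bay_vee=0,bay_tee=-66,bay_hex=-132)
def res(p):
    Rz=R.from_euler('z',p[2]).as_matrix();o=[]
    for n,c,u in RB:
        if n in off: L=[0,off[n]/1e3,.006]
        elif n=="keeper_grip": L=[.06,p[3],.091]
        else: continue
        o+=list(proj(c,Rz@L+[p[0],p[1],0])-u)
    return np.array(o)
r=least_squares(res,[.563,.239,.3,.003],loss="soft_l1");print("rack",r.x.round(4),np.abs(res(r.x)).mean(),res(r.x).round(1))
np.save("rack.npy",r.x)
b=np.array([.4464,-.3395]);d=np.array([.142,-.99]);yaw=-1.43
P=lambda s,z:[*(b+s*d),z]
gripper_to(0.0,40)
yaw=go(P(-.10,.20),yaw);print("yaw",yaw,read_qpos())
print("down",move_straight(P(-.10,.098),guard=10))
print("push",move_straight(P(.05,.098),vel=.06,guard=14),read_position(),read_contact_force())
p=np.array(read_position());print("s",(p[:2]-b)@d)
move_straight(P((p[:2]-b)@d-.04,.11));move_straight(P(-.04,.22))
go((.50,-.26,.33),.46)
c=cam("wrist");im=c["img"];u=proj(c,[*b,.06]).astype(int);print(u,read_time_s())
x,y=np.clip(u-[100,75],0,[312,234]);cv2.imwrite("pics/iso.png",cv2.resize(im[y:y+150,x:x+200],(800,600)))
for q in spot_point("isolator_tip","wrist")[:2]: print(q, "exp off",proj(c,[*(b+.042*d),.114]),"on",proj(c,[*(b-.042*d),.114]))
E
python3 c.py
```

```text
rack [0.5627 0.2394 0.3033 0.0057] 1.1261107760366122 [ 0.9  1.8 -1.8  0.8 -1.6 -0.3  1.  -2.2  1.8  0.4  1.7  0.7 -1.   0.2
 -2.8  0.2 -0.1 -0.8 -0.5 -1.5  3.9  0.2 -0.3 -0.8]
yaw -1.43 [ 0.60134067  0.02886975 -0.18912504  1.82497053  0.00539453  1.28767649
 -2.58718692]
down False
push False [ 0.45353553 -0.38881861  0.09803972] [ 0.08741964 -0.00688646  0.52432831]
s 0.049838671175289756
[278 209] 17.2083
{'uv': [259.2, 211.1], 'score': 0.87} exp off [309.33240699 229.65946781] on [255.25681814 212.87365934]
```

View pics/iso.png

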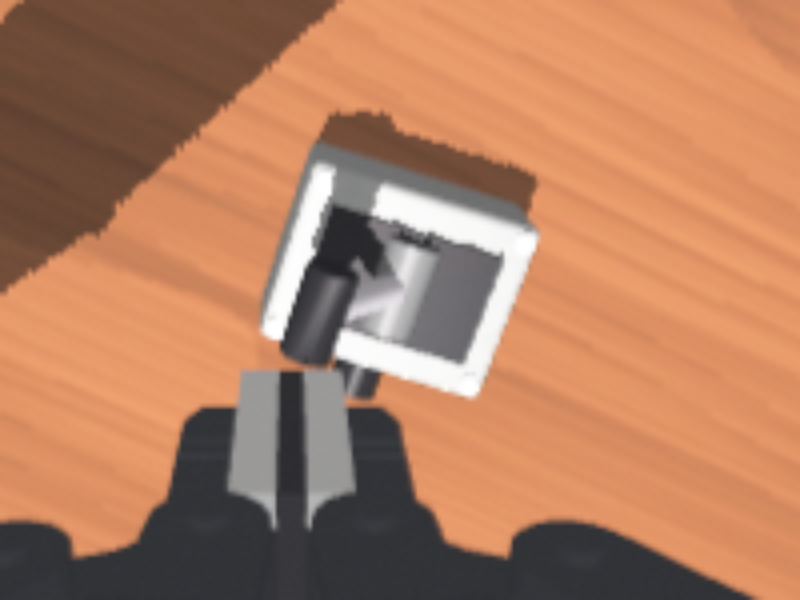

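The handle is still on: the grip is at (259,211), at the "on" position, and no force was felt. I'll repeat the push lower and in logged steps.

```bash
cat > c2.py <<'E'
from h import *
b=np.array([.4464,-.3395]);d=np.array([.142,-.99])
P=lambda s,z:[*(b+s*d),z]
go(P(-.10,.20),-1.43);print(R.from_quat(read_eef_rot()).as_matrix().round(2).tolist(),read_width())
print("down",move_straight(P(-.10,.085),guard=10))
for s in np.arange(-.09,.045,.01):
    g=move_straight(P(s,.085),vel=.05,guard=14)
    print(round(s,3),g,np.round(read_contact_force(),1),np.round(read_position(),3))
    if g: break
for n in("scene","wrist"):
    c=cam(n);im=c["img"];u=proj(c,[*b,.06]).astype(int)
    print(n,u,[(q["uv"],q["score"]) for q in spot_point("isolator_tip",n)[:2]],proj(c,[*(b+.042*d),.114]),proj(c,[*(b-.042*d),.114]))
    if n=="scene":
        x,y=np.clip(u-[70,70],0,[372,279]);a=cv2.resize(im[y:y+105,x:x+140],(400,300))
    else: b2=cv2.resize(im,(400,300))
cv2.imwrite("pics/iso2.png",np.hstack([a,b2]))
E
python3 c2.py
```

```text
[[0.14, -0.99, 0.0], [-0.99, -0.14, -0.0], [0.0, -0.0, -1.0]] -2.105778536293339e-05
down False
-0.09 False [-0.1 -0.8  0.3] [ 0.434 -0.251  0.085]
-0.08 False [0.2 0.4 1.1] [ 0.435 -0.261  0.085]
-0.07 False [-0.8  0.1 -0.4] [ 0.436 -0.271  0.085]
-0.06 False [ 0.  -0.1 -0.3] [ 0.438 -0.28   0.085]
-0.05 False [ 0.6  0.6 -0. ] [ 0.439 -0.29   0.085]
-0.04 False [0.4 0.1 0.3] [ 0.441 -0.3    0.085]
-0.03 False [0.6 0.1 0.2] [ 0.442 -0.31   0.085]
-0.02 False [ 0.1 -0.   0.3] [ 0.443 -0.32   0.085]
-0.01 False [ 0.4  0.3 -0.9] [ 0.445 -0.33   0.085]
-0.0 False [0.7 0.  0.3] [ 0.446 -0.34   0.085]
0.01 False [ 0.5  0.2 -0.7] [ 0.448 -0.35   0.085]
0.02 False [-1.8  7.1  1. ] [ 0.449 -0.358  0.085]
0.03 True [-2.3  6.2  6.6] [ 0.449 -0.357  0.084]
scene [123 169] [([104.4, 155.6], 0.47)] [102.54772122 153.02240916] [136.04423826 151.74813356]
wrist [250 233] [([242.8, 205.3], 0.58)] [251.0394801  202.49596729] [250.66689591 333.66545968]
```

View pics/iso2.png

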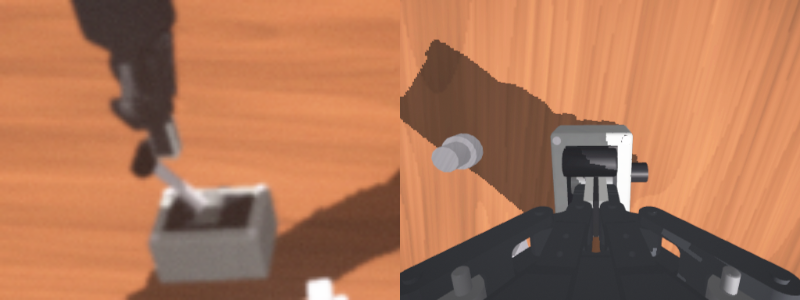

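The handle is now leaning to off against its stop: the tip is at (104,156) in the scene view, predicted (103,153), with 7 N at the stop. I'll retreat straight back, check it, then move the keeper.

```bash
cat > d.py <<'E'
from h import *
b=np.array([.4464,-.3395]);d=np.array([.142,-.99])
P=lambda s,z:[*(b+s*d),z]
move_straight(P(-.03,.085));move_straight(P(-.03,.22))
c=cam("scene");print("iso tip",[(q["uv"],q["score"]) for q in spot_point("isolator_tip","scene")[:2]],"off",proj(c,[*(b+.042*d),.114]))
rk=np.load("rack.npy");Rz=R.from_euler('z',rk[2]).as_matrix()
W=lambda x,y,z:(Rz@[x,y,z]+[rk[0],rk[1],0]).tolist()
gripper_to(.045)
print("yaw",go(W(.06,rk[3],.20),rk[2]))
# refine the grip from here? descend with guard
print("down",move_straight(W(.06,rk[3],.071),guard=10),read_width())
print("push",move_straight(W(.06,.068,.071),vel=.05,guard=14),np.round(read_contact_force(),1))
q=Rz.T@(np.array(read_position())-[rk[0],rk[1],0]);print("local",q.round(4),"keeper~",q[1]-read_width()/2+.009,read_position())
move_straight(W(.06,q[1]-.012,.071));move_straight(W(.06,q[1]-.012,.20))
go((.52,.16,.35),.31);c=cam("wrist")
for r in spot_point("keeper_grip","wrist")[:1]:print("seen y",(Rz.T@(atz(c,r["uv"],.091)-[rk[0],rk[1],0])).round(4))
cv2.imwrite("pics/keep.png",cv2.resize(c["img"][40:190,80:340],(780,450)));print(read_time_s())
E
python3 d.py
```

```text
iso tip [([103.9, 153.8], 0.77)] off [102.54772122 153.02240916]
yaw 0.30333908221742417
down False 0.045243024446165514
push False [ 0.1 -0.1  0.1]
local [0.0601 0.0675 0.071 ] keeper~ 0.053885734259050556 [0.59993995 0.32174486 0.07097685]
seen y [0.0628 0.0037 0.091 ]
33.35
```

View pics/keep.png

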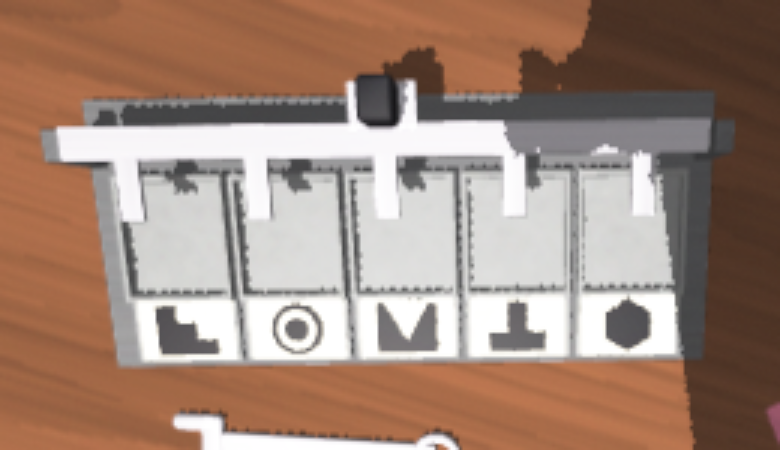

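The keeper has not moved (grip y is about 0.004) and the fingers passed over it. They seem to end above the nominal TCP, so I'll calibrate by touching the bare bench at low force.

```bash
cat > e.py <<'E'
from h import *
go((.47,-.13,.12),.3)
for w in(0.,.045):
    gripper_to(w)
    move_straight((.47,-.13,.03))
    g=move_straight((.47,-.13,-.012),vel=.02,guard=6)
    print(w,g,read_position(),np.round(read_contact_force(),1))
    move_straight((.47,-.13,.08))
    c=cam("wrist");p=np.array(read_position());print("TCP proj",proj(c,p),proj(c,p+[0,0,.02]))
    cv2.imwrite(f"pics/t{w}.png",c["img"])
cv2.imwrite("pics/tt.png",np.hstack([cv2.resize(cv2.imread(f"pics/t{w}.png"),(400,300)) for w in("0.0","0.045")]));print(read_time_s())
E
python3 e.py
```

```text
0.0 False [ 0.47006933 -0.13003356 -0.01192493] [ 0.5 -0.2  0.7]
TCP proj [248.69093766 221.68768246] [248.44843066 234.1173013 ]
0.045 False [ 0.47005459 -0.13004013 -0.01192728] [-0.  -0.   0.4]
TCP proj [248.73262721 221.63824544] [248.49543033 234.06439302]
43.1083
```

View pics/tt.png

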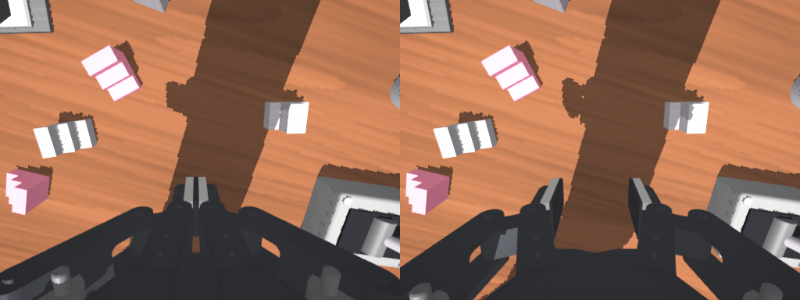

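```bash
cat > e.py <<'E'
from h import *
for w in(0.,.045):
    gripper_to(w)
    move_straight((.47,-.13,-.008))
    g=move_straight((.47,-.13,-.040),vel=.012,guard=5)
    print(w,g,read_position(),np.round(read_contact_force(),1))
    move_straight((.47,-.13,.05))
print(read_time_s())
E
python3 e.py
```

```text
0.0 True [ 0.47000698 -0.13000494 -0.03003529] [-0.4  0.3  8.4]
0.045 True [ 0.47000559 -0.1300519  -0.03227613] [-1.3  0.5  8.5]
50.2917
```

Both touches occur about 30 mm below the reported z=0, so the physical finger ends lie about 29.5 mm above the reported TCP when shut and 32 mm at 45 mm opening. I'll check that against a scene view with height marks, and see where the gripper body begins.

```bash
cat > f.py <<'E'
from h import *
gripper_to(.045);go((.6,.0,.15),0.)
c=cam("scene");p=np.array(read_position());im=c["img"].copy();u=proj(c,p+[0,0,.05]).astype(int)
S=5;x,y=np.clip(u-[80,60],0,[352,264]);im=cv2.resize(im[y:y+120,x:x+160],(800,600),interpolation=cv2.INTER_CUBIC)
for k in range(0,160,10):
    a=(proj(c,p+[0,0,k/1e3])-[x,y])*S;cv2.line(im,tuple((a-[8 if k%50 else 30,0]).astype(int)),tuple((a+[8,0]).astype(int)),(0,255,0),2)
cv2.imwrite("pics/g.png",im);print(p,read_time_s())
E
python3 f.py
```

```text
[ 0.59895115 -0.00185466  0.14872535] 51.4083
```

View pics/g.png

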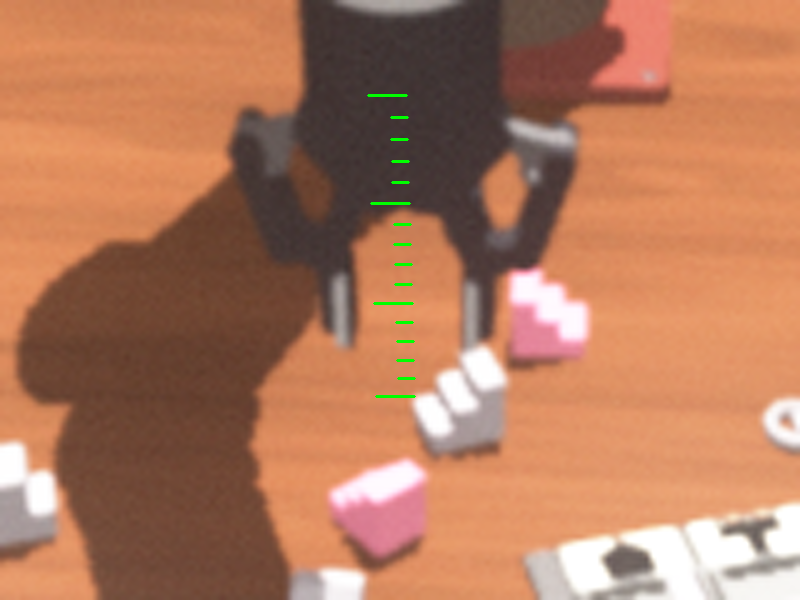

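The scale shows the finger ends at about +28 mm and the body at about +99 mm. The whole tool sits about 29 mm higher than reported, so I'll compensate in z and redo the keeper.

```bash
cat >> h.py <<'E'
def zc(ztip,w=.0): return ztip-.0295-.0025*(w/.045)**2   # commanded z for a real finger-end height
try:
    rk=np.load("rack.npy");Rk=R.from_euler('z',rk[2]).as_matrix()
except Exception: pass
W=lambda x,y,z:(Rk@[x,y,z]+[rk[0],rk[1],0]).tolist()
L=lambda p:Rk.T@(np.array(p)-[rk[0],rk[1],0])
def keeper(y0,y1,w=.045):
    gripper_to(w);go(W(.06,y0,.17),rk[2])
    z=zc(.072,w)
    print("down",move_straight(W(.06,y0,z),guard=8))
    g=move_straight(W(.06,y1,z),vel=.05,guard=14)
    q=L(read_position());print("push",g,q.round(4),np.round(read_contact_force(),1))
    s=np.sign(y1-y0);move_straight(W(.06,q[1]-s*.008,z));move_straight(W(.06,q[1]-s*.008,.12))
    go(W(-.06,-.02,.33),rk[2]);wait(.2);c=cam("wrist")
    for r in spot_point("keeper_grip","wrist")[:1]:print("grip seen",L(atz(c,r["uv"],.091)).round(4),r["score"],read_time_s())
    return c
E
cat > k.py <<'E'
from h import *
c=keeper(rk[3],.068)
print([(q["uv"],q["score"]) for q in spot_point("vee","wrist")[:1]])
cv2.imwrite("pics/k1.png",c["img"])
E
python3 k.py
```

```text
down False
push True [0.0595 0.0488 0.0395] [ 1.  -1.9  1.6]
grip seen [0.0642 0.0342 0.091 ] 0.88 56.7667
[([407.4, 142.4], 0.74)]
```

View pics/k1.png

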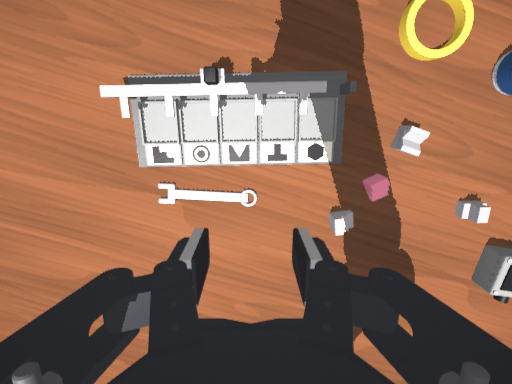

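The keeper is at its unlocked stop: grip y is 0.034 and the tabs stand over the walls. Next is the pick-and-place routine, starting with the vee.

```bash
cat >> h.py <<'E'
BAY=dict(step=.132,round=.066,vee=0.,tee=-.066,hex=-.132)
SPEC=dict(vee=(.040,np.pi/2,0.,.013),step=(.030,0.,-.007,.013),tee=(.028,0.,0.,.013),round=(.028,0.,0.,.018)) # width, yaw add, x offset, tip above foot
def locate(n,xy,z0=0.,h=.20,verbose=True):
    """two wrist looks -> fit; returns (x,y,yaw) or None"""
    obs=[];P=[]
    for dx,dy in((0.02,.0),(-.02,.03)):
        go((xy[0]+dx,xy[1]+dy,h),.35);wait(.15)
        c=cam("wrist");m=mask(n,"wrist",c,xy,z0+.02)
        if m: obs.append((c,m[0].astype(float)));P.append(m[1])
    if not obs: print(n,"not found");return None
    f,p=fit(n,obs,np.mean(P,0)[:2],z0)
    if verbose: print(n,len(obs),"cost",round(f,3),p.round(4),"centroids",[q[:2].round(3).tolist() for q in P],[int(m.sum()) for _,m in obs])
    return p,f,obs
def pick(n,p):
    w,ya,ox,t=SPEC[n];xy=np.array(p[:2])+ox*np.array([np.cos(p[2]),np.sin(p[2])])
    yaw=(p[2]+ya) if n!="round" else rk[2]
    yaw=(yaw+np.pi/2)%np.pi-np.pi/2
    gripper_to(w+.022);y=go((*xy,.10),yaw)
    z=zc(t,w)
    print("down",move_straight((*xy,z),vel=.12,guard=10))
    gripper_to(0.,70);a=read_width()
    move_straight((*xy,.13),vel=.15)
    print("width",round(a,4),"after lift",round(read_width(),4),"force",round(read_grip_force(),1));return read_width()>w-.012
def place(n,x=-.009):
    w,ya,ox,t=SPEC[n];t0=t+.009
    yaw=(rk[2]+np.pi/2+np.pi/2)%np.pi-np.pi/2
    yy=go(W(x,BAY[n],.15),yaw)
    R0=R.from_quat(read_eef_rot()).as_matrix()
    # keep a part held off its centre (step) centred in the bay: part centre lies -ox along tool x
    o=-ox*R0[:2,0];
    if abs(ox)>0: o*=HSIGN
    tgt=np.array(W(x,BAY[n],0))[:2]-o
    print("width at bay",round(read_width(),4))
    g=move_straight((*tgt,zc(t0+.003,w)),vel=.10,guard=10);print("lower",g,np.round(read_position(),4))
    gripper_to(min(w+.014,.056));move_straight((*tgt,.13),vel=.15);print("t",read_time_s())
HSIGN=0
E
cat > v.py <<'E'
from h import *
r=locate("vee",(.6155,-.0445))
if r and r[1]<.2:
    if pick("vee",r[0]): place("vee")
E
python3 v.py
```

```text
vee 2 cost 0.065 [ 0.6155 -0.0445 -0.0404] centroids [[0.615, -0.044], [0.614, -0.045]] [1019, 952]
down False
width 0.0387 after lift 0.039 force 70.6
width at bay 0.0388
lower False [ 0.5545  0.2369 -0.0059]
t 68.3917
```

```bash
cat >> h.py <<'E'
_pick=pick
def pick(n,p):
    global HSIGN
    ok=_pick(n,p);tx=R.from_quat(read_eef_rot()).as_matrix()[:2,0]
    HSIGN=np.sign(tx@[np.cos(p[2]),np.sin(p[2])]);return ok
def check(names):
    go(W(-.07,-.02,.20),rk[2]);wait(.2);c=cam("wrist")
    for n in names:
        b=np.array(W(0,BAY[n],.03));m=mask(n,"wrist",c,b[:2],.028,.06)
        if m:
            f,p=fit(n,[(c,m[0].astype(float))],m[1][:2],.009);print("check",n,round(f,3),"in bay",(L([*p[:2],0])[:2]-[0,BAY[n]]).round(4))
        else: print("check",n,"unseen")
    return c
E
cat > t.py <<'E'
from h import *
for n,xy in(("tee",(.5758,-.1955)),):
    r=locate(n,xy)
    if r and r[1]<.2:
        if pick(n,r[0]): place(n)
        else: print("FAILED pick")
c=check(["vee","tee"]);cv2.imwrite("pics/c1.png",c["img"])
E
python3 t.py
```

```text
tee 2 cost 0.07 [ 0.5366 -0.2129  1.877 ] centroids [[0.538, -0.212], [0.537, -0.211]] [768, 831]
down False
width 0.027 after lift 0.0268 force 69.0
width at bay 0.0267
lower False [ 0.5743  0.1739 -0.0049]
t 80.9833
check vee 0.034 in bay [-0.0103 -0.0029]
check tee 0.054 in bay [-0.0093 -0.0025]
```

View pics/c1.png

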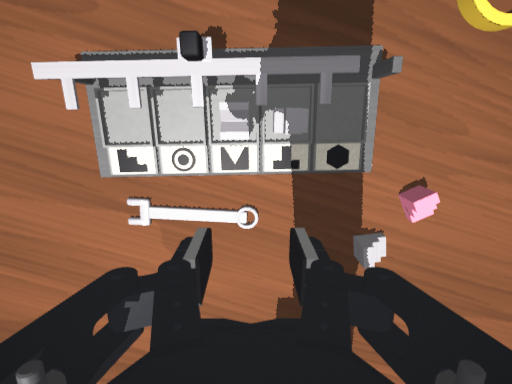

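The vee (235,120) and tee (288,125) lie in their bays. The tee had been knocked aside and was found again. Next are the round and the step.

```bash
cat > s.py <<'E'
from h import *
for n,xy in(("round",(.601,-.334)),("step",(.446,.006))):
    r=locate(n,xy)
    if r and r[1]<.2:
        if pick(n,r[0]): place(n)
        else: print("FAILED pick");break
    else: break
c=check(["vee","tee","round","step"]);cv2.imwrite("pics/c2.png",c["img"]);print(read_width(),read_time_s())
E
python3 s.py
```

```text
round 2 cost 0.049 [ 0.6013 -0.3342  0.157 ] centroids [[0.604, -0.333], [0.603, -0.332]] [765, 836]
down False
width 0.0261 after lift 0.0257 force 68.9
width at bay 0.0258
lower False [5.348e-01 2.999e-01 1.000e-04]
t 94.325
step 2 cost 0.057 [4.4570e-01 5.0000e-03 5.1517e+00] centroids [[0.446, 0.007], [0.446, 0.008]] [869, 817]
down False
width 0.0288 after lift 0.0288 force 69.1
width at bay 0.0283
lower False [ 0.5171  0.3563 -0.005 ]
t 107.3917
check vee 0.035 in bay [-0.0093 -0.0025]
check tee 0.059 in bay [-0.0144  0.0001]
check round 0.074 in bay [-0.0098  0.0056]
check step 0.065 in bay [-0.01   -0.0021]
0.04369364072589612 111.0667
```

View pics/c2.png

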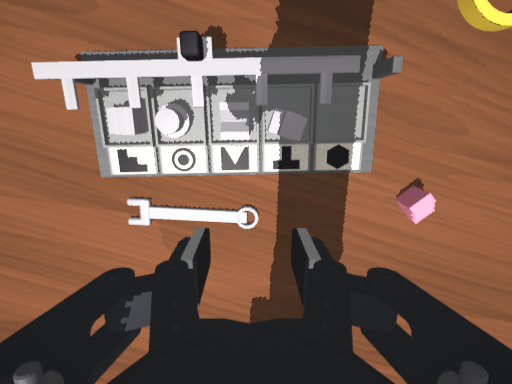

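All four parts lie in their bays: step (125,120), round (172,120), vee (235,120), tee (288,125). The tee is turned a bit but inside, and no hex is present. I'll lock the keeper and check.

```bash
cat > l.py <<'E'
from h import *
c=keeper(.034,-.035)
c=check(["vee","tee","round","step"])
go((.45,-.05,.33),.3);wait(.3)
s=cam("scene");b=np.array([.4464,-.3395]);d=np.array([.142,-.99])
print("iso",[(q["uv"],q["score"]) for q in spot_point("isolator_tip","scene")[:2]],"off",proj(s,[*(b+.042*d),.114]))
u=proj(s,W(0,0,.03)).astype(int);x,y=np.clip(u-[90,68],0,[332,248])
cv2.imwrite("pics/fin.png",np.hstack([cv2.resize(s["img"][y:y+135,x:x+180],(400,300)),cv2.resize(c["img"][20:200,20:420],(400,300))]));print(read_time_s())
E
python3 l.py
```

```text
down False
push True [ 0.0605 -0.0108  0.0397] [-0.7  2.4  1.8]
grip seen [0.0617 0.0005 0.091 ] 0.94 116.05
check vee 0.103 in bay [-0.0095 -0.0026]
check tee 0.067 in bay [-0.0142  0.0015]
check round 0.1 in bay [-0.0106  0.0053]
check step 0.07 in bay [-0.0095 -0.0023]
iso [([103.3, 155.2], 0.78)] off [102.54772122 153.02240916]
118.5833
```

View pics/fin.png

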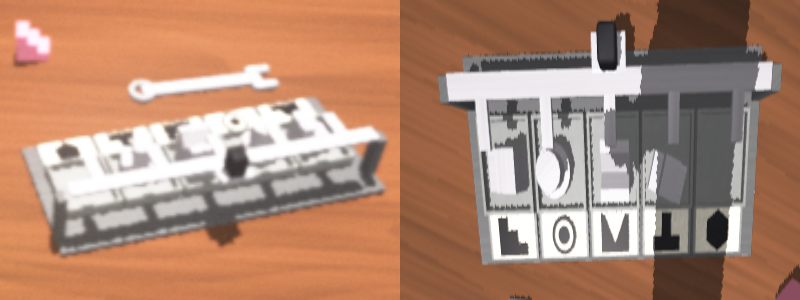

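Keeper travel was 32 to 33 mm with both end stops felt, the isolator reads off and all four parts are in their bays. Handing in.

```bash
python3 -c "
from h import *
print(close_job())"
```

```text
the job is handed in; nothing more can be done
None
```

I handed the job in at about 119 s. By my last camera checks, the isolator is off, the vee, step, tee and round parts are in their own bays, the hex was not on the bench, and the keeper is back at its locked stop.

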